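# Seat the port plate in the cam fixture and lock it

## Task

Seat the port plate in the fixture for deburring by pushing only: slide it on the fixture's base until its long edge lies flat against the fence and its far end is up against the end stop, and only then push the cam lever round, clockwise from above, as far as it goes so that the cam locks the plate against the fence. Do not lift or tip the plate, and leave the feeler gauge, the ball bearing and the hexagon key where they lie.

Things in the scene. Friction and masses are not known exactly. Their poses are not given: they have to be found in the camera images.
- jig: the fixture: aluminium base plate 304 x 210 x 12 mm with a grid of tapped holes, screwed to the bench. Origin: underside (bench level), below the centre of a plate that is home. x points along the fence to the end stop (away from the robot), y from the cam to the fence (to the robot's left), z up. Base spans x -192 to 112, y -118 to 92 mm; top at z 12 mm.
- fence: the fence: straight steel bar fixed along the left side of the base, 272 mm long (x), 18 mm wide (y), 16 mm high above the base (20 mm with its screw heads). Origin: middle of its working face, on the base top; the face looks along -y of the fixture and lies at fixture y = +60 mm, x -176 to 96 mm.
- end_stop: the end stop: steel block fixed on the base at its far end, 18 mm wide (x), 50 mm long (y), 16 mm high above the base (20 mm with its screw heads). Origin: middle of its working face, on the base top; the face looks along -x of the fixture and lies at fixture x = +85 mm, y -15 to 35 mm.
- port_plate: loose dark grey steel plate with two large bores (solid for contact), 120 mm (its x) x 170 mm (its y) x 10 mm thick, about 0.75 kg, lying flat and askew on the fixture base, nearer the robot than its home and off the fence. Origin: centre of its underside. Home: origin at x 0, y 0, z 12 mm of the fixture frame, its y along the fixture's x (its x along the fixture's -y).
- cam (a joint): angle of the eccentric cam with its lever, rad: 0 open, 1.45 hard stop (locked), growing clockwise from above. At value q the lever points at -100 deg - q in fixture axes (counted from x towards y): open to the right, off the base; locked towards the robot. It stays where left, turns easily (0.12 N m), then stiffens as it bears on a plate that is home (5 to 10 N at the knob).
- cam_pivot (a point): upright pivot axis of the cam at base-top height, on the right side: fixture x 45, y -84.3, z 12 mm. The dark steel cam disc round it is 36 mm across, 7 mm eccentric, 14 mm high above the base, with a 23 mm hub to 30 mm. Open, it leaves 5 to 7 mm of room beside a plate that lies on the fence.
- lever_knob (a point): centre of the black ball knob, 22 mm in diameter, on the end of the cam lever; it travels on a circle of 60 mm radius about the pivot, 38 mm above the bench (26 mm above the base). The lever bar is 10 mm thick.
- feeler_gauge: bystander: folded feeler gauge, 19 x 92 x 12 mm, lying loose on the bench to the left of the fixture. Origin: centre of its underside.
- bearing_2: bystander: ball bearing, 52 mm across, 14 mm high, lying loose on the bench beyond the far end of the fixture. Origin: centre of its underside.
- allen_key: bystander: hexagon key, 34 x 127 x 5 mm, lying loose on the bench to the right of the fixture. Origin: centre of its underside.

How it is judged:
By the outcome, as a careful person would: the job done as asked, in the order asked, and still so for the second after the job is handed in, with the robot touching nothing.
It also fails if it takes over 64 s, if anything falls off the work surface, if the arm or the gripper's body presses on something with over 40 N, if the wrist force passes 120 N, or if a joint passes its speed limit or range.

## Robot

A 6-joint arm with a two-finger parallel gripper is mounted at the origin on a cart in front of the work surface, level with it; the furniture and walls round the work are solid. World frame = base frame: x ahead of the robot, y to its left, z up, the work surface at z = 0. Lengths are in mm, angles in rad, forces in N, time in s.
With the tool pointing down it reaches from about 375 to 825 mm from the base axis. Payload 5.5 kg.
Tool frame: the origin (TCP) lies midway between the tips of the shut fingers; the grasp point (between the pads) lies 19 mm behind it; z points along the fingers, y is the line along which they close (so a half turn about z gives the same grasp; the last joint's range is limited). The gripper opens to 85 mm and grips with 20 to 120 N. Pads are 22 mm wide; open, the fingers measure 114 mm over their backs; the gripper's body (76 mm by 85 mm) begins 54 mm behind the grasp point. The pads swing forward as they close: fully open they stand 13 mm farther back than shut.
Start: joints at [-1.21, 0.314, -0.047, 1.21, 0, 1.571], TCP at [211.81, -561.366, 231.299] pointing down, gripper open.
Joint ranges: [-2.67, 2.67], [-0.69, 1.73], [-1.03, 1.25], [-2.08, 2.16], [-1.42, 1.45], [-3.14, 3.14]. Speed limits (rad/s): [2.39, 2.39, 3.01, 3.14, 3.14, 3.14].

## Interface

Orientations are given as a rotation vector (axis times angle).
In Python, from bench import arm, optics, spotter gives the robot as it stands.
- The arm moves only by the shell command python3 -m pendant 'ROWS' [FORCE]. ROWS is JSON, a list of rows, each a list of 3 entries, a list of its own where there are three numbers: the shift along the tool's x, y, z each as a share of 0.15 m, from -1 to 1, then the turn, a rotation vector about the tool's x, y, z each as a share of 30 degrees, from -1 to 1, then the closure, from 0 (fully open) to 1 (shut). In form: [[[tx, ty, tz], [ax, ay, az], fingers], ...]. A call has 1 to 8 rows; each row is the pose to reach, as a shift and turn from the pose commanded when the call began, along the tool's axes at that moment; what a row does not reach only later rows make up. A row lasts 1/8 s, in which the tool goes at most 62.5 mm and 10.7 degrees, less where a joint would pass 70% of its speed; a pose out of reach is approached as far as the arm can. A call with a number of a shift or a turn outside -1 to 1 is refused whole. A call with a gripper value outside its range is refused whole. The fingers move at their own pace and stop on an object; FORCE is the grip in N (left out, the last holds). Time passes only in rows, so rows that repeat a pose let the fingers close. It gives the time, the measured TCP pose, the force, the opening and the grip force at its end, in the units of the state.
- arm.read_state(): the state, without advancing time (a new reading comes with each control period).
- optics.snapshot(name): name is "scene" or "side" or "wrist"; returns a dict with "pixels" (420x560x3 uint8, blue, green, red), "intrinsics" (3x3 intrinsics, pixels), "D" ([k1, k2, p1, p2, k3] as OpenCV has them; the pictures are not rectified), "extrinsics" (4x4, takes a point from camera to world coordinates). Camera axes: x right, y down, z forward; pixel columns grow to the right and rows downward; lengths in mm; the calibration is good to about 2 mm. A picture is of the moment at which its call begins. There is no depth.
- arm.finish_job(): hands the job in; it is judged then, once.
Trained networks look in a picture, given as the dict that the camera call returned (one of the last four; its "shot" number tells which), for a name from the list of things; names that differ only in an ending like _2 or _b are one class to them, and where a whole thing is asked for, a point or a joint stands for the part that bears it (a point fixed in the world has none). Each returns a list of dicts, best first, with "confidence" (0 to 1); they miss things now and then, are a little off and sometimes report something else, mostly with a low value. They report only what shows in the picture. A call takes as long as a camera call.
- spotter.trace(picture, name): "mask" (420x560 bool, what is visible of it) and "xy" ([column, row] in pixels, amid what is visible of it).
The state is a dict: "time": time; "q": joint angles; "dq": joint speeds; "joint_torque": joint torques, N m; "ee_pos": TCP position; "tcp_rot": TCP orientation; "ft_force": force on the tool from outside, world axes, zero at the start; "torque": the same for the moment, N m; "width": finger opening in mm; "grip_force": force on a finger pad.
Only numpy, scipy, OpenCV 4.12 (cv2) and the standard library are available. Lean on these libraries where they do the work, as an engineer would, in place of code of your own. Each camera call takes 0.05 s, during which the arm holds its last target. There are 200 camera calls.

## Working session

There is one attempt and no reset: what is moved stays moved. The work goes in short steps, Python scripts to look and compute and a shell command to move; the robot and the scene stay as the last step left them, time stands still between calls to the robot, and variables do not carry over. Pictures are saved under pics/ and viewed, at most 12 in all, crops included, and the job is handed in when it is done.

```bash
ls; mkdir -p pics
cat > h.py <<'E'
import numpy as np,cv2
from bench import arm,optics,spotter
def proj(s,P):
    E=np.linalg.inv(s["extrinsics"]);r,_=cv2.Rodrigues(E[:3,:3])
    return cv2.projectPoints(np.asarray(P,float).reshape(-1,1,3),r,E[:3,3],np.array(s["intrinsics"],float),np.array(s["D"],float))[0].reshape(-1,2)
def ray(s,px):
    u=cv2.undistortPoints(np.asarray(px,float).reshape(-1,1,2),np.array(s["intrinsics"],float),np.array(s["D"],float)).reshape(-1,2)
    E=np.array(s["extrinsics"]);d=np.c_[u,np.ones(len(u))]@E[:3,:3].T
    return E[:3,3],d
def onz(s,px,z):
    o,d=ray(s,px);return (o+d*((z-o[2])/d[:,2])[:,None])[:,:2]
E
python3 - <<'E'
from h import *
st=arm.read_state();print(st["ee_pos"],st["tcp_rot"],st["ft_force"],st["time"])
for n in ("scene","side"):
    s=optics.snapshot(n);cv2.imwrite(f"pics/{n}0.png",s["pixels"]);print(n,np.round(s["extrinsics"],2).tolist(),np.round(s["intrinsics"],0).tolist())
    for k in ("jig","fence","end_stop","port_plate","cam","lever_knob","feeler_gauge","bearing_2","allen_key"):
        for d in spotter.trace(s,k)[:1]:
            print(k,round(d["confidence"],2),np.round(d["xy"],1),d["mask"].sum())
            q=cv2.minAreaRect(np.argwhere(d["mask"])[:,::-1].astype(np.float32));print("   ",np.round(cv2.boxPoints(q)).tolist())
E
```

```text
pics
[ 211.5867948  -560.8271752   230.43376877] [-3.08895661e+00 -5.63303230e-01  4.93460843e-04] [-0.0948542  -0.33737753 -0.30477387] 0.0
scene [[0.48, -0.34, 0.81, -232.52], [-0.88, -0.2, 0.43, -759.95], [0.02, -0.92, -0.4, 463.68], [0.0, 0.0, 0.0, 1.0]] [[450.0, 0.0, 276.0], [0.0, 450.0, 217.0], [0.0, 0.0, 1.0]]
jig 0.77 [252.6 247. ] 4646
    [[166.0, 257.0], [294.0, 183.0], [331.0, 247.0], [202.0, 321.0]]
fence 0.79 [217.  234.5] 796
    [[176.0, 251.0], [254.0, 209.0], [258.0, 218.0], [180.0, 259.0]]
end_stop 0.61 [275.9 218.2] 146
    [[268.0, 223.0], [269.0, 214.0], [286.0, 217.0], [284.0, 226.0]]
port_plate 0.78 [236.8 252.8] 2233
    [[190.0, 255.0], [271.0, 218.0], [287.0, 253.0], [206.0, 290.0]]
cam 0.77 [299.2 236.9] 337
    [[289.0, 227.0], [323.0, 227.0], [323.0, 243.0], [289.0, 243.0]]
lever_knob 0.86 [303.7 237. ] 326
    [[289.0, 227.0], [322.0, 227.0], [322.0, 243.0], [289.0, 243.0]]
feeler_gauge 0.71 [179.2 233.8] 322
    [[159.0, 238.0], [193.0, 226.0], [197.0, 235.0], [163.0, 247.0]]
bearing_2 0.5 [282.9 213.3] 171
    [[273.0, 214.0], [277.0, 204.0], [295.0, 
[... 417 characters left out ...]
3 198.5] 1009
    [[201.0, 201.0], [201.0, 191.0], [314.0, 194.0], [314.0, 204.0]]
end_stop 0.64 [315.5 215.2] 158
    [[310.0, 206.0], [318.0, 206.0], [318.0, 224.0], [310.0, 224.0]]
port_plate 0.63 [231.7 223.1] 2497
    [[188.0, 238.0], [192.0, 199.0], [273.0, 208.0], [269.0, 246.0]]
lever_knob 0.75 [288.8 243.6] 313
    [[279.0, 258.0], [280.0, 232.0], [297.0, 233.0], [295.0, 259.0]]
feeler_gauge 0.49 [240.2 182. ] 259
    [[221.0, 184.0], [222.0, 176.0], [258.0, 180.0], [256.0, 189.0]]
bearing_2 0.75 [235.3 224.1] 2351
    [[189.0, 237.0], [193.0, 200.0], [273.0, 208.0], [269.0, 246.0]]
allen_key 0.76 [216.1 302.3] 231
    [[183.0, 306.0], [183.0, 294.0], [247.0, 296.0], [247.0, 308.0]]
```

Run:
```python
from h import *
a=cv2.imread("pics/scene0.png")[170:340,140:370];b=cv2.imread("pics/side0.png")[160:330,150:380]
cv2.imwrite("pics/c0.png",cv2.resize(np.vstack([a,b]),None,fx=1.75*1.0,fy=1.75,interpolation=3))
s=optics.snapshot("side")
print("knob",onz(s,[[288,253]],38))
print("fence ends outer", onz(s,[[201,192],[314,195]],30), "base", onz(s,[[182,190],[324,194],[322,260],[180,256]],12))
print("plate",onz(s,[[188,238],[192,199],[273,208],[269,246]],22))
```

```text
knob [[ 598.69710879 -427.68654806]]
fence ends outer [[ 401.36781585 -198.67258439]
 [ 670.86456068 -219.41442616]] base [[ 350.17890421 -164.09616123]
 [ 698.54031857 -191.92927122]
 [ 670.49189444 -423.46842111]
 [ 371.90283251 -401.83130303]]
plate [[ 385.23539721 -356.02560019]
 [ 380.6248407  -215.25624485]
 [ 572.3834279  -256.22627958]
 [ 560.38024088 -387.38048179]]
```

View pics/c0.png

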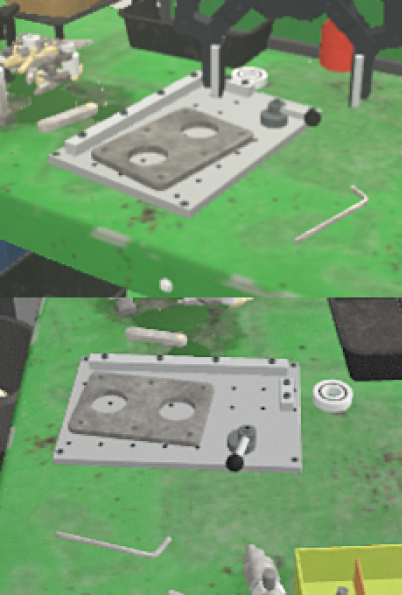

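```bash
python3 -m pendant '[[[0.4,-0.15,-0.25],[0,0,0],1],[[0.8,-0.3,-0.4],[0,0,0],1],[[1,-0.4,-0.5],[0,0,0],1],[[1,-0.4,-0.5],[0,0,0],1]]' 40; python3 -m pendant '[[[0.4,-0.15,0],[0,0,0.3],1],[[0.8,-0.3,0],[0,0,0.6],1],[[1,-0.4,0],[0,0,0.85],1],[[1,-0.4,0],[0,0,0.85],1]]'
python3 - <<'E'
from h import *
s=optics.snapshot("wrist");cv2.imwrite("pics/w1.png",s["pixels"]);print(np.round(s["extrinsics"],2).tolist(),np.round(s["intrinsics"],0).tolist())
st=arm.read_state();print(st["ee_pos"],cv2.Rodrigues(st["tcp_rot"])[0].round(3),st["time"])
E
```

```text
time: 1.55
ee_pos: [333.7, -450.9, 308.5]
tcp_rot: [3.086, 0.57, 0.003]
ft_force: [0.4, -0.9, -0.6]
width: 12.5
grip_force: 0.0
time: 2.05
ee_pos: [451.1, -342.1, 305.6]
tcp_rot: [-3.139, 0.128, 0.001]
ft_force: [0.3, -1.0, -0.6]
width: 0.2
grip_force: 0.0
[[-0.08, -0.95, -0.29, 523.98], [-1.0, 0.08, 0.02, -348.56], [0.0, 0.29, -0.96, 447.85], [0.0, 0.0, 0.0, 1.0]] [[335.0, 0.0, 280.0], [0.0, 335.0, 211.0], [0.0, 0.0, 1.0]]
[ 450.14832028 -343.1182646   305.68194523] [[ 0.997 -0.082 -0.001]
 [-0.082 -0.997 -0.   ]
 [-0.001  0.    -1.   ]] 2.1
```

View pics/w1.png

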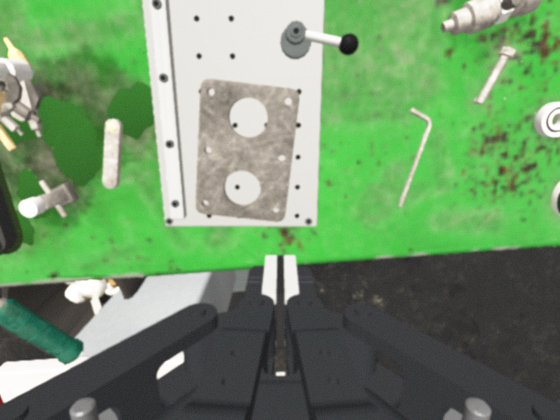

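```bash
python3 -m pendant '[[[0.4,0,0],[0,0,0],1],[[0.6,0,-0.1],[0,0,0],1],[[0.6,0,-0.1],[0,0,0],1]]'
python3 - <<'E'
from h import *
s=optics.snapshot("wrist");cv2.imwrite("pics/w2.png",s["pixels"]);np.savez("w2.npz",**{k:s[k] for k in("intrinsics","extrinsics","D","pixels")})
o=s["pixels"].copy()
for k in ("jig","fence","end_stop","port_plate","lever_knob"):
    for d in spotter.trace(s,k)[:1]:
        m=d["mask"];q=cv2.boxPoints(cv2.minAreaRect(np.argwhere(m)[:,::-1].astype(np.float32)))
        print(k,round(d["confidence"],2),d["xy"],q.round(1).tolist(),onz(s,q,{"jig":12,"fence":28,"end_stop":28,"port_plate":22,"lever_knob":38}[k]).round(1).tolist())
        c,_=cv2.findContours(m.astype(np.uint8),0,1);cv2.drawContours(o,c,-1,(0,0,255),1)
cv2.imwrite("pics/w2o.png",cv2.resize(o[:300,100:450],None,fx=2,fy=2))
E
```

```text
time: 2.48
ee_pos: [540.5, -352.6, 320.9]
tcp_rot: [3.138, -0.132, 0.0]
ft_force: [-0.7, 0.2, -0.1]
width: -0.4
grip_force: 0.0
jig 0.57 [234.9, 133.2] [[151.0, 61.0], [345.0, 61.0], [345.0, 279.0], [151.0, 279.0]] [[685.4, -205.3], [665.1, -445.2], [363.8, -436.7], [388.5, -146.9]]
fence 0.9 [174.4, 170.8] [[157.8000030517578, 73.30000305175781], [175.39999389648438, 71.69999694824219], [193.0, 273.70001220703125], [175.3000030517578, 275.20001220703125]] [[668.6, -216.2], [668.5, -237.8], [399.8, -216.2], [399.5, -190.5]]
end_stop 0.76 [211.5, 77.7] [[193.0, 67.0], [234.0, 67.0], [234.0, 83.0], [193.0, 83.0]] [[672.0, -259.8], [667.8, -308.9], [649.9, -306.7], [654.1, -256.9]]
port_plate 0.66 [238.4, 213.1] [[196.3000030517578, 269.20001220703125], [204.6999969482422, 151.6999969482422], [294.3999938964844, 158.10000610351562], [286.0, 275.6000061035156]] [[403.6, -220.2], [570.1, -257.4], [551.9, -373.6], [382.3, -349.1]]
lever_knob 0.98 [301.2, 123.0] [[277.0, 107.0], [346.0, 107.0], [346.0, 136.0], [277.0, 136.0]] [[617.6, -356.5], [610.6, -440.0], [576.1, -439.0], [583.3, -353.5]]
```

View pics/w2o.png

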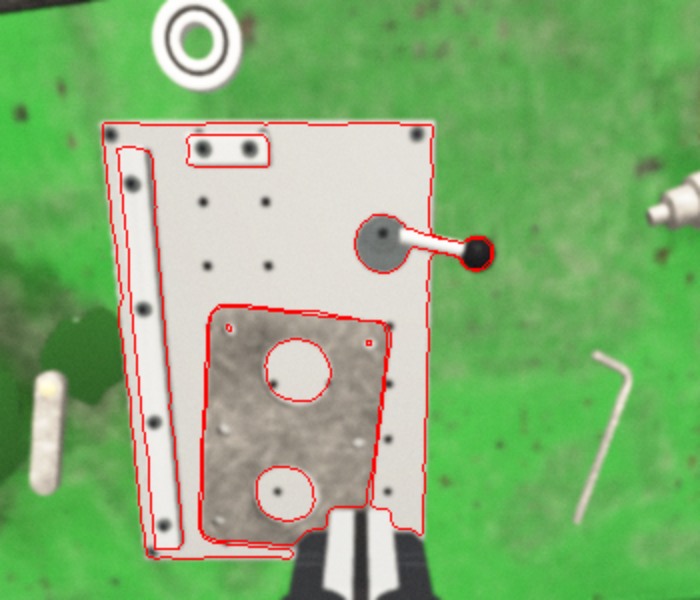

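```bash
cat >> h.py <<'E'
from scipy.optimize import least_squares
def T(p,P):
    P=np.atleast_2d(np.asarray(P,float));c,s=np.cos(p[2]),np.sin(p[2])
    return np.c_[P[:,0]*c-P[:,1]*s+p[0],P[:,0]*s+P[:,1]*c+p[1],P[:,2]]
def inv(p,P):
    P=np.atleast_2d(np.asarray(P,float))[:,:2]-p[:2];c,s=np.cos(p[2]),np.sin(p[2])
    return np.c_[P[:,0]*c+P[:,1]*s,-P[:,0]*s+P[:,1]*c]
def hull(s,p,L=60,W=85,r=6):  # box silhouette polygon
    a=np.linspace(0,np.pi/2,5);P=[]
    for i,(sx,sy) in enumerate([(1,1),(-1,1),(-1,-1),(1,-1)]):
        for t in a+i*np.pi/2: P.append([sx*(L-r)+r*np.cos(t),sy*(W-r)+r*np.sin(t)])
    P=np.array(P);Q=np.vstack([np.c_[P,np.full(len(P),z)] for z in(12,22)])
    return cv2.convexHull(proj(s,T(p,Q)).astype(np.float32))
def fitplate(s,m,p0,excl=None):
    cs,_=cv2.findContours(m.astype(np.uint8),0,1);c=max(cs,key=cv2.contourArea)[:,0,:]
    if excl is not None: c=c[~excl(c)]
    f=lambda p:[cv2.pointPolygonTest(hull(s,p),(float(x),float(y)),True) for x,y in c]
    R=least_squares(f,p0,loss="soft_l1",x_scale=[10,10,.1],diff_step=1e-4);return R.x,np.median(np.abs(f(R.x)))
E
python3 - <<'E'
from h import *
s=dict(np.load("w2.npz"))
Z=lambda L:np.array(L)/2+[100,0]
px=Z([[103,123],[434,123],[149,558],[118,149],[151,149],[156,549],[182,549],[187,135],[269,135]])
M=[[112,92,12],[112,-118,12],[-192,92,12],[96,78,28],[96,60,28],[-176,78,28],[-176,60,28],[103,35,28],[103,-15,28]]
R=least_squares(lambda p:(proj(s,T(p,M))-px).ravel(),[560,-290,-.08],x_scale=[10,10,.1],loss="soft_l1")
J=R.x;print("jig",J,"resid",(proj(s,T(J,M))-px).round(1).tolist());np.save("J.npy",J)
print("right edge check px",(proj(s,T(J,[[0,-118,12],[-100,-118,12]]))-[100,0])*2)
q=0;kn=T(J,[[45+60*np.cos(np.deg2rad(-100)),-84.3+60*np.sin(np.deg2rad(-100)),38]]);print("knob pred",kn,(proj(s,kn)-[100,0])*2)
# two-view knob & plate height check with w1 done via networks
s2=optics.snapshot("wrist");m=spotter.trace(s2,"port_plate")[0]["mask"]
p,e=fitplate(s2,m,[480,-300,np.pi*0-.15],lambda c:(c[:,1]>250)&(c[:,0]>240))
print("plate",p,e,"in jig",inv(J,p),np.rad2deg(p[2]-J[2]))
Pc=T(p,[[60,85,0],[60,-85,0],[-60,-85,0],[-60,85,0]]);print(inv(J,Pc).round(1))
E
```

```text
jig [ 5.65797992e+02 -2.87081220e+02 -8.32726248e-02] resid [[-0.9, -0.2], [2.8, -0.4], [-1.3, 2.1], [-0.2, -0.7], [-1.8, -0.7], [0.5, 2.1], [0.0, 2.1], [0.4, -0.0], [1.0, -0.0]]
right edge check px [[433.98491906 304.14630012]
 [429.6481161  445.84133913]]
knob pred [[ 588.33273306 -432.84915375   38.        ]] [[481.40116052 252.59594072]]
plate [ 4.92268620e+02 -3.28599935e+02 -1.76118026e-01] 2.284157499909334 in jig [[-69.82120269 -47.49075532]] -5.319649639434261
[[  -2.2   31.6]
 [ -18.  -137.7]
 [-137.4 -126.6]
 [-121.7   42.7]]
```

Run:
```python
from h import *
J=np.load("J.npy")
s2=optics.snapshot("wrist");m=spotter.trace(s2,"port_plate")[0]["mask"]
p,e=fitplate(s2,m,[480,-300,-np.pi/2-.15],lambda c:(c[:,1]>250)&(c[:,0]>240))
print("plate",p,e,"in jig",inv(J,p),np.rad2deg(p[2]-J[2]))
Pc=T(p,[[60,85,0],[60,-85,0],[-60,-85,0],[-60,85,0]]);print(inv(J,Pc).round(1),Pc.round(1))
print(arm.read_state()["ee_pos"],inv(J,arm.read_state()["ee_pos"]),s2["extrinsics"][:3,3])
```

```text
plate [ 474.3136901  -299.17933884   -1.76678242] 0.7066262195521857 in jig [[-90.1610156  -19.66553343]] -96.45800629384136
[[ -12.4  -88.8]
 [-181.4  -69.7]
 [-167.9   49.5]
 [   1.    30.4]] [[ 546.  -374.6    0. ]
 [ 379.3 -341.5    0. ]
 [ 402.6 -223.8    0. ]
 [ 569.4 -256.9    0. ]]
[ 539.3893114  -350.84834356  321.52583773] [[-21.01324913 -65.74273958]] [ 611.76072761 -357.6312764   463.8052551 ]
```

```bash
python3 -m pendant '[[[-0.2,0.3,0.4],[0,0,0],1],[[-0.23,0.315,0.8],[0,0,0],1],[[-0.23,0.315,1],[0,0,0],1],[[-0.23,0.315,1],[0,0,0],1]]'; python3 -m pendant '[[[0,0,0.35],[0,0,0],1],[[0,0,0.65],[0,0,0],1],[[0,0,0.8],[0,0,0],1],[[0,0,0.8],[0,0,0],1]]';python3 - <<'E'
from h import *
J=np.load("J.npy")
for i in range(3):
    s=optics.snapshot("side");st=arm.read_state();print(st["ee_pos"].round(1) if hasattr(st["ee_pos"],"round") else st["ee_pos"],inv(J,st["ee_pos"]),st["ft_force"])
cv2.imwrite("pics/s3.png",cv2.resize(s["pixels"][130:330,150:400],None,fx=2.5,fy=2.5))
E
```

```text
time: 3.48
ee_pos: [498.8, -393.3, 167.8]
tcp_rot: [-3.135, 0.133, 0.009]
ft_force: [0.3, 0.5, 0.7]
width: 0.1
grip_force: 0.0
time: 3.98
ee_pos: [501.9, -394.7, 51.8]
tcp_rot: [-3.138, 0.131, 0.001]
ft_force: [-0.2, 0.4, 1.3]
width: 0.0
grip_force: 0.0
[ 502.7 -395.4   53.1] [[ -53.88241142 -113.2331966 ]] [ 0.34304749 -0.70893389  0.30721368]
[ 503.2 -395.9   53.8] [[ -53.36113344 -113.68401172]] [0.46927263 0.41813586 0.27248631]
[ 503.3 -396.1   54.1] [[ -53.1860269  -113.86075306]] [ 0.11664495 -0.89257903 -0.03627071]
```

View pics/s3.png

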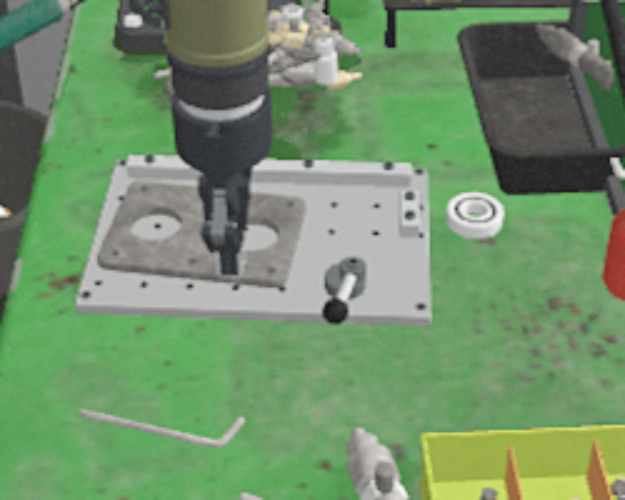

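```bash
python3 -m pendant '[[[0,0,0.17],[0,0,0],1],[[0,0,0.18],[0,0,0],1],[[0,0,0.18],[0,0,0],1],[[0,0,0.18],[0,0,0],1]]';python3 - <<'E'
from h import *
J=np.load("J.npy")
s=optics.snapshot("side");st=arm.read_state();print(st["ee_pos"],inv(J,st["ee_pos"]),st["ft_force"])
o=s["pixels"].copy();k=4
print("tip px",proj(s,st["ee_pos"]))
x0,y0=180,180;o=cv2.resize(o[y0:y0+100,x0:x0+150],None,fx=5,fy=5,interpolation=2)
for P,c in((T(J,[[112,-118,12],[112,92,12],[-192,92,12],[-192,-118,12]]),(255,0,0)),(T([474.3,-299.2,-1.7668],[[60,85,22],[60,-85,22],[-60,-85,22],[-60,85,22]]),(0,0,255))):
    cv2.polylines(o,[((proj(s,P)-[x0,y0]+.5)*5).astype(int)],True,c,1)
cv2.circle(o,tuple(((proj(s,st["ee_pos"])[0]-[x0,y0]+.5)*5).astype(int)),4,(0,255,255),-1)
cv2.imwrite("pics/s4.png",o)
E
```

```text
time: 4.62
ee_pos: [502.3, -395.6, 25.7]
tcp_rot: [3.138, -0.132, 0.003]
ft_force: [0.0, 0.1, -0.2]
width: -0.1
grip_force: 0.0
[ 502.16363311 -395.46617034   25.51246747] [[ -54.39878339 -113.30225696]] [-0.71249518 -0.06468065  1.4544817 ]
tip px [[241.49043467 247.92545784]]
```

View pics/s4.png

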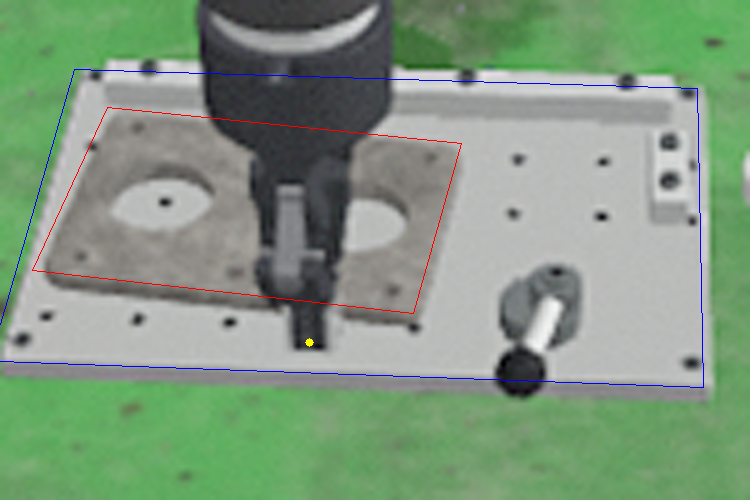

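```bash
python3 -m pendant '[[[0,0,0.065],[0,0,0],1],[[0,0,0.065],[0,0,0],1],[[0,-0.03,0.065],[0,0,0],1],[[0,-0.06,0.065],[0,0,0],1],[[0,-0.09,0.065],[0,0,0],1],[[0,-0.12,0.065],[0,0,0],1],[[0,-0.15,0.065],[0,0,0],1],[[0,-0.15,0.065],[0,0,0],1]]'
cat > chk.py <<'E'
from h import *
import sys
J=np.load("J.npy");s=optics.snapshot("wrist");cv2.imwrite("pics/last.png",s["pixels"]);st=arm.read_state()
print("t",st["time"],"tool",inv(J,st["ee_pos"]).round(1),"z",round(st["ee_pos"][2],1),"F",np.round(st["ft_force"],1))
s=optics.snapshot("side")
for n in("side","scene"):
    s=optics.snapshot(n)
    r=spotter.trace(s,"port_plate")
    if r:
        print(n,r[0]["confidence"],r[0]["xy"],r[0]["mask"].sum())
E
python3 chk.py
```

```text
time: 5.68
ee_pos: [504.1, -373.1, 15.5]
tcp_rot: [3.137, -0.132, 0.002]
ft_force: [0.1, -2.3, 4.2]
width: -0.1
grip_force: 2.5
t 5.725 tool [[-54.3 -90.8]] z 15.5 F [-0.3 -2.   5.2]
side 0.69 [222.7, 224.9] 1845
scene 0.65 [234.6, 254.6] 2226
```

```bash
python3 -m pendant '[[[0,0,-0.013],[0,0,0],1],[[0,0,-0.013],[0,0,0],1]]'; python3 -m pendant '[[[0,-0.02,0],[0,0,0],1],[[0,-0.04,0],[0,0,0],1],[[0,-0.04,0],[0,0,0],1]]'; python3 chk.py
```

```text
time: 6.22
ee_pos: [503.0, -371.9, 16.2]
tcp_rot: [-3.138, 0.132, 0.001]
ft_force: [-0.3, 0.8, -0.4]
width: -0.0
grip_force: 0.0
time: 6.6
ee_pos: [503.9, -366.4, 16.4]
tcp_rot: [3.139, -0.132, -0.0]
ft_force: [0.5, -2.3, -1.7]
width: -0.3
grip_force: 1.1
t 6.65 tool [[-55.1 -84.2]] z 16.4 F [ 1.1 -1.4 -2. ]
side 0.79 [223.8, 227.7] 1949
scene 0.77 [233.9, 254.0] 2089
```

View pics/last.png

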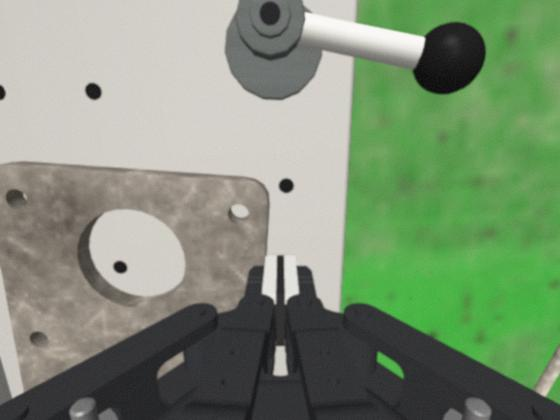

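```bash
python3 -m pendant '[[[0,-0.02,0],[0,0,0],1],[[0,-0.03,0],[0,0,0],1],[[0,-0.03,0],[0,0,0],1]]'; python3 -m pendant '[[[0,-0.015,0],[0,0,0],1],[[0,-0.03,0],[0,0,0],1],[[0,-0.03,0],[0,0,0],1]]'; python3 chk.py
```

```text
time: 7.28
ee_pos: [504.4, -361.9, 16.6]
tcp_rot: [3.139, -0.132, 0.0]
ft_force: [0.5, -2.1, -1.2]
width: -0.0
grip_force: 1.3
time: 7.65
ee_pos: [504.7, -357.3, 16.5]
tcp_rot: [-3.139, 0.132, -0.0]
ft_force: [1.0, -2.8, -1.1]
width: 0.0
grip_force: 1.2
t 7.7 tool [[-55. -75.]] z 16.6 F [ 0.  -2.3 -0.3]
side 0.89 [225.4, 222.6] 1926
scene 0.64 [230.6, 253.9] 1941
```

Continue gently, watching for the force rise that means the plate lies flat.

```bash
python3 -m pendant '[[[0,-0.015,0],[0,0,0],1],[[0,-0.02,0],[0,0,0],1],[[0,-0.02,0],[0,0,0],1]]'; python3 -m pendant '[[[0,-0.015,0],[0,0,0],1],[[0,-0.02,0],[0,0,0],1],[[0,-0.02,0],[0,0,0],1]]'; python3 chk.py
```

```text
time: 8.32
ee_pos: [504.9, -354.7, 16.6]
tcp_rot: [3.138, -0.132, 0.0]
ft_force: [1.3, -3.9, -1.0]
width: -0.2
grip_force: 1.7
time: 8.7
ee_pos: [505.2, -351.5, 16.5]
tcp_rot: [-3.139, 0.132, -0.0]
ft_force: [0.8, -3.3, 0.4]
width: 0.2
grip_force: 1.7
t 8.75 tool [[-55.1 -69.2]] z 16.5 F [ 1.8 -3.  -0.4]
side 0.96 [223.4, 220.5] 1968
```

View pics/last.png

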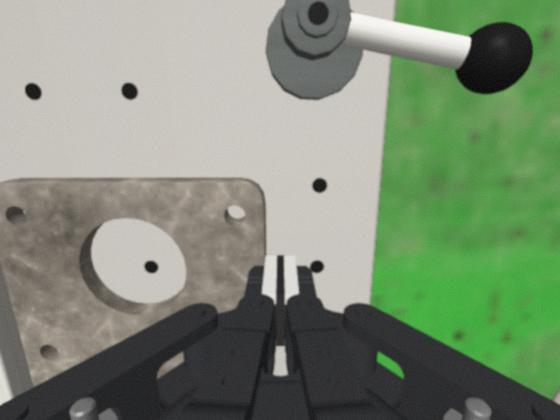

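```bash
python3 -m pendant '[[[0,-0.015,0],[0,0,0],1],[[0,-0.02,0],[0,0,0],1],[[0,-0.02,0],[0,0,0],1]]'; python3 -m pendant '[[[0,-0.015,0],[0,0,0],1],[[0,-0.02,0],[0,0,0],1],[[0,-0.02,0],[0,0,0],1]]'; python3 chk.py
```

```text
time: 9.38
ee_pos: [505.4, -348.6, 16.6]
tcp_rot: [3.139, -0.132, 0.0]
ft_force: [1.3, -3.5, -0.4]
width: -0.3
grip_force: 1.9
time: 9.75
ee_pos: [505.5, -346.4, 16.5]
tcp_rot: [3.137, -0.133, -0.001]
ft_force: [0.2, -6.3, -1.5]
width: 0.0
grip_force: 3.4
t 9.8 tool [[-55.2 -64.1]] z 16.5 F [ 0.2 -6.3 -1.1]
side 0.73 [221.6, 219.0] 1873
scene 0.85 [224.3, 254.4] 2006
```

```bash
python3 -m pendant '[[[0,-0.01,0],[0,0,0],1],[[0,-0.013,0],[0,0,0],1],[[0,-0.013,0],[0,0,0],1]]'; python3 -m pendant '[[[0,-0.01,0],[0,0,0],1],[[0,-0.013,0],[0,0,0],1],[[0,-0.013,0],[0,0,0],1]]'; python3 chk.py
```

```text
time: 10.42
ee_pos: [504.9, -345.9, 16.5]
tcp_rot: [3.134, -0.134, -0.003]
ft_force: [-2.1, -10.8, -2.1]
width: 0.2
grip_force: 5.5
time: 10.8
ee_pos: [504.3, -345.5, 16.5]
tcp_rot: [3.131, -0.135, -0.005]
ft_force: [-3.7, -15.2, -2.3]
width: -0.2
grip_force: 7.8
t 10.85 tool [[-56.4 -63.4]] z 16.5 F [ -3.5 -14.9  -2.2]
side 0.57 [223.4, 220.8] 1827
scene 0.67 [300.2, 236.4] 326
```

```bash
python3 -m pendant '[[[0,0.1,0],[0,0,0],1],[[0,0.1,-0.4],[0,0,0],1],[[-0.1,0.05,-0.8],[0,0,0],1],[[-0.1,0,-1],[0,0,0],1],[[-0.1,0,-1],[0,0,0],1]]'; python3 -m pendant '[[[-0.1,-0.1,-0.4],[0,0,0],1],[[-0.2,-0.2,-0.8],[0,0,0],1],[[-0.2,-0.3,-1],[0,0,0],1],[[-0.2,-0.3,-1],[0,0,0],1]]'
cat > ov.py <<'E'
from h import *
J=np.load("J.npy");s=optics.snapshot("wrist");st=arm.read_state()
print("t",st["time"],"tool",inv(J,st["ee_pos"]).round(1),st["ee_pos"])
o=s["pixels"].copy();ms={}
for k in ("fence","port_plate","end_stop","lever_knob"):
    for d in spotter.trace(s,k)[:1]:
        ms[k]=d["mask"];print(k,d["confidence"])
p,e=fitplate(s,ms["port_plate"],[500,-290,-np.pi/2-.09],lambda c:(c[:,1]>235)&(c[:,0]>225)&(c[:,0]<340)|(c[:,1]>265))
print("plate in jig",inv(J,p),np.rad2deg(p[2]-J[2]),e,inv(J,T(p,[[60,85,0],[60,-85,0],[-60,-85,0],[-60,85,0]])).round(1).tolist())
for P,c in((T(J,[[112,-118,12],[112,92,12],[-192,92,12],[-192,-118,12]]),(255,0,0)),(T(J,[[-176,60,28],[96,60,28],[85,35,28],[85,-15,28]]),(0,255,255))):
    cv2.polylines(o,[proj(s,P).round().astype(int)],True,c,1)
cv2.polylines(o,[hull(s,p).astype(int)],True,(0,0,255),1)
cv2.imwrite("pics/ov.png",cv2.resize(o[:300,100:450],None,fx=2,fy=2))
E
python3 ov.py
```

```text
time: 11.72
ee_pos: [492.4, -340.2, 169.3]
tcp_rot: [3.138, -0.131, 0.006]
ft_force: [-0.0, -0.6, -0.1]
width: -0.1
grip_force: 0.0
time: 12.22
ee_pos: [465.7, -292.5, 317.9]
tcp_rot: [3.139, -0.13, 0.004]
ft_force: [-0.1, 0.3, -0.0]
width: 0.0
grip_force: 0.0
t 12.275 tool [[-99.9 -13.9]] [ 465.08352185 -292.60986711  315.89280976]
fence 0.94
port_plate 0.83
end_stop 0.98
lever_knob 0.9
plate in jig [[-96.68709633   2.23431688]] -89.59706398670237 0.8605641927462847 [[-11.3, -57.2], [-181.3, -58.4], [-182.1, 61.6], [-12.1, 62.8]]
```

View pics/ov.png

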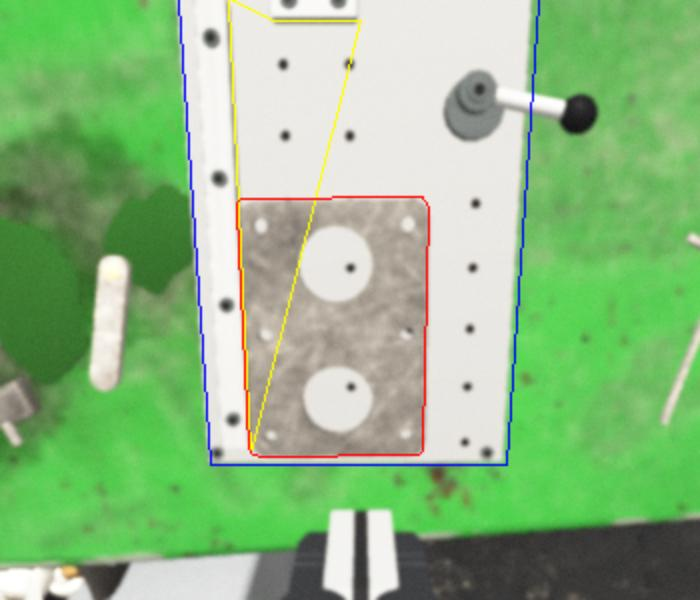

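```bash
python3 -m pendant '[[[-0.35,-0.05,0.1],[0,0,0],1],[[-0.73,-0.11,0.4],[0,0,0],1],[[-0.73,-0.11,0.8],[0,0,0],1],[[-0.73,-0.11,1],[0,0,0],1],[[-0.73,-0.11,1],[0,0,0],1]]'; python3 -m pendant '[[[0,0,0.35],[0,0,0],1],[[0,0,0.65],[0,0,0],1],[[0,0,0.85],[0,0,0],1],[[0,0,1],[0,0,0],1],[[0,0,1],[0,0,0],1]]'; python3 chk.py
```

```text
time: 13.1
ee_pos: [354.4, -265.7, 163.3]
tcp_rot: [-3.135, 0.133, 0.009]
ft_force: [-0.4, -0.2, 0.7]
width: 0.0
grip_force: 0.0
time: 13.72
ee_pos: [357.0, -267.3, 16.1]
tcp_rot: [-3.138, 0.132, 0.003]
ft_force: [-0.3, 0.1, -0.1]
width: 0.0
grip_force: 0.0
t 13.775 tool [[-209.     1.9]] z 17.1 F [-0.1 -0.5 -0.3]
side 0.57 [231.8, 218.4] 2385
scene 0.68 [233.3, 253.5] 1762
```

```bash
python3 -m pendant '[[[0.06,0,0],[0,0,0],1],[[0.12,0,0],[0,0,0],1],[[0.18,0,0],[0,0,0],1],[[0.24,0,0],[0,0,0],1],[[0.3,0,0],[0,0,0],1],[[0.36,0,0],[0,0,0],1],[[0.4,0,0],[0,0,0],1],[[0.4,0,0],[0,0,0],1]]'; python3 chk.py
```

```text
time: 15.02
ee_pos: [415.9, -272.0, 15.9]
tcp_rot: [-3.138, 0.132, 0.005]
ft_force: [-5.1, 0.9, 1.5]
width: 0.0
grip_force: 2.4
t 15.075 tool [[-150.7    2.6]] z 16.0 F [-4.6  0.6  1.8]
side 0.85 [249.3, 219.5] 2262
scene 0.98 [245.8, 246.4] 1504
```

View pics/last.png

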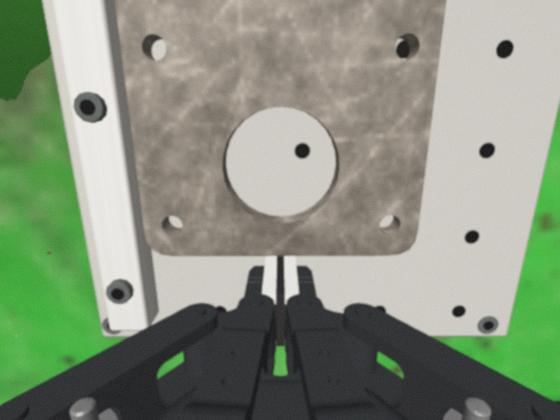

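```bash
python3 -m pendant '[[[0.05,0,0],[0,0,0],1],[[0.1,0,0],[0,0,0],1],[[0.15,0,0],[0,0,0],1],[[0.2,0,0],[0,0,0],1],[[0.24,0,0],[0,0,0],1],[[0.27,0,0],[0,0,0],1],[[0.27,0,0],[0,0,0],1]]'; python3 -m pendant '[[[0.03,0,0],[0,0,0],1],[[0.05,0,0],[0,0,0],1],[[0.05,0,0],[0,0,0],1]]';  python3 chk.py
```

```text
time: 16.2
ee_pos: [458.3, -276.1, 16.7]
tcp_rot: [3.139, -0.132, 0.002]
ft_force: [-1.4, -0.2, -2.2]
width: -0.1
grip_force: 0.6
time: 16.58
ee_pos: [464.2, -276.6, 16.7]
tcp_rot: [3.139, -0.133, -0.002]
ft_force: [-4.7, 0.7, 2.5]
width: -0.2
grip_force: 2.5
t 16.625 tool [[-102.    2.]] z 16.7 F [-5.2  1.   0.7]
side 0.69 [270.6, 219.1] 2346
scene 0.68 [199.1, 244.5] 510
```

```bash
python3 -m pendant '[[[0.015,0,0],[0,0,0],1],[[0.03,0,0],[0,0,0],1],[[0.03,0,0],[0,0,0],1]]'; python3 -m pendant '[[[0.015,0,0],[0,0,0],1],[[0.02,0,0],[0,0,0],1],[[0.02,0,0],[0,0,0],1]]';  python3 chk.py
```

```text
time: 17.25
ee_pos: [468.6, -276.9, 16.7]
tcp_rot: [3.139, -0.133, -0.002]
ft_force: [-6.2, -0.1, 3.0]
width: -0.0
grip_force: 2.9
time: 17.62
ee_pos: [471.3, -277.2, 16.7]
tcp_rot: [3.139, -0.133, -0.002]
ft_force: [-6.1, 0.0, 2.2]
width: -0.4
grip_force: 3.1
t 17.675 tool [[-95.   2.]] z 16.7 F [-7.   0.5  3. ]
side 0.86 [272.1, 219.9] 2292
scene 0.86 [259.6, 236.8] 1314
```

```bash
python3 -m pendant '[[[0.015,0,0],[0,0,0],1],[[0.02,0,0],[0,0,0],1],[[0.02,0,0],[0,0,0],1]]'; python3 -m pendant '[[[0.015,0,0],[0,0,0],1],[[0.02,0,0],[0,0,0],1],[[0.02,0,0],[0,0,0],1]]';  python3 chk.py
```

```text
time: 18.3
ee_pos: [472.5, -277.2, 16.6]
tcp_rot: [3.138, -0.133, -0.007]
ft_force: [-11.7, 0.6, 8.0]
width: -0.2
grip_force: 5.6
time: 18.68
ee_pos: [472.7, -277.2, 16.3]
tcp_rot: [3.138, -0.135, -0.015]
ft_force: [-18.9, 1.2, 14.1]
width: -0.1
grip_force: 9.5
t 18.725 tool [[-93.6   2.1]] z 16.3 F [-18.5   1.1  14.3]
side 0.81 [269.7, 219.7] 2282
scene 0.78 [261.2, 238.7] 1268
```

```bash
python3 -m pendant '[[[-0.1,0,0],[0,0,0],1],[[-0.1,0,0],[0,0,0],1],[[-0.1,0,-0.4],[0,0,0],1],[[-0.1,0,-0.8],[0,0,0],1],[[-0.1,0,-1],[0,0,0],1]]'; python3 -m pendant '[[[0.15,0.1,-0.4],[0,0,0],1],[[0.3,0.2,-0.8],[0,0,0],1],[[0.4,0.3,-1],[0,0,0],1],[[0.4,0.3,-1],[0,0,0],1]]'; python3 ov.py
```

```text
time: 19.6
ee_pos: [466.3, -277.6, 170.8]
tcp_rot: [3.136, -0.132, 0.011]
ft_force: [0.2, 0.6, 0.3]
width: 0.2
grip_force: 0.0
time: 20.1
ee_pos: [522.7, -328.3, 320.1]
tcp_rot: [3.135, -0.132, 0.012]
ft_force: [-0.2, 0.2, -1.3]
width: -0.2
grip_force: 0.0
t 20.15 tool [[-41.1 -43.7]] [ 521.1686954  -327.17663805  317.81723015]
fence 0.57
port_plate 0.83
end_stop 0.7
lever_knob 0.97
plate in jig [[1.37952582 1.61955912]] -90.08524518555026 0.8060437260272726 [[86.3, -58.5], [-83.7, -58.3], [-83.5, 61.7], [86.5, 61.5]]
```

View pics/ov.png

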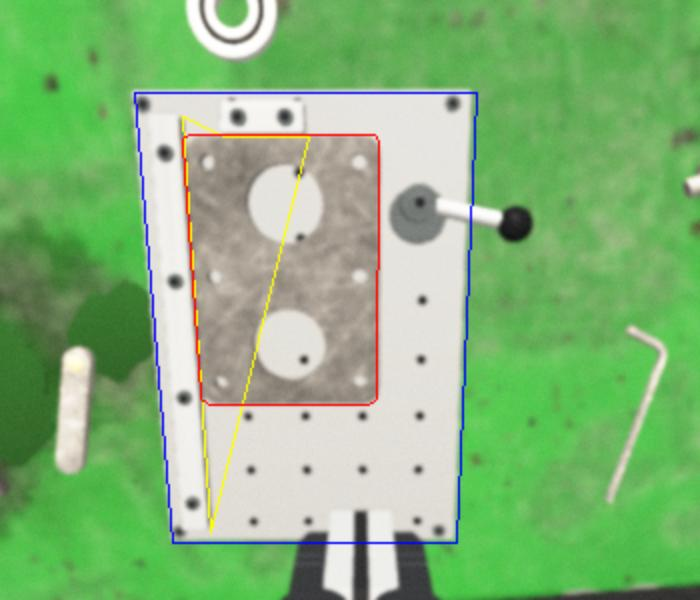

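```bash
python3 -m pendant '[[[0,0.15,0.35],[0,0,0],1],[[0,0.31,0.75],[0,0,0],1],[[0,0.31,1],[0,0,0],1],[[0,0.31,1],[0,0,0],1]]'; python3 -m pendant '[[[0,0,0.35],[0,0,0],1],[[0,0,0.65],[0,0,0],1],[[0,0,0.9],[0,0,0],1],[[0,0,1],[0,0,0],1],[[0,0,1],[0,0,0],1],[[0,-0.06,1],[0,0,0],1],[[0,-0.12,1],[0,0,0],1],[[0,-0.12,1],[0,0,0],1]]'; python3 -m pendant '[[[0,-0.02,0],[0,0,0],1],[[0,-0.035,0],[0,0,0],1],[[0,-0.05,0],[0,0,0],1],[[0,-0.05,0],[0,0,0],1]]'; python3 chk.py
```

```text
time: 20.85
ee_pos: [512.2, -370.5, 162.2]
tcp_rot: [-3.134, 0.133, 0.011]
ft_force: [-0.4, 0.4, 0.3]
width: 0.1
grip_force: 0.0
time: 21.85
ee_pos: [517.5, -354.0, 17.5]
tcp_rot: [3.138, -0.13, 0.002]
ft_force: [-0.5, -0.2, -0.3]
width: -0.2
grip_force: 0.0
time: 22.35
ee_pos: [517.3, -347.6, 16.5]
tcp_rot: [3.138, -0.133, -0.001]
ft_force: [-0.9, -2.4, -0.9]
width: 0.0
grip_force: 1.0
t 22.4 tool [[-43.3 -64.4]] z 16.5 F [-0.5 -2.  -0. ]
side 0.75 [280.2, 220.8] 1796
scene 0.89 [246.4, 240.2] 1000
```

```bash
python3 -m pendant '[[[0,-0.015,0],[0,0,0],1],[[0,-0.03,0],[0,0,0],1],[[0,-0.03,0],[0,0,0],1]]'; python3 chk.py
```

```text
time: 23.02
ee_pos: [517.1, -346.5, 16.7]
tcp_rot: [3.131, -0.135, -0.003]
ft_force: [-3.6, -11.8, -3.9]
width: 0.1
grip_force: 6.7
t 23.075 tool [[-43.7 -63.3]] z 16.6 F [ -4.3 -12.9  -3.2]
side 0.77 [279.7, 220.8] 1881
scene 0.88 [244.7, 240.8] 996
```

```bash
python3 -m pendant '[[[0,0.1,0],[0,0,0],1],[[0,0.12,-0.2],[0,0,0],1],[[0.2,0.3,-0.5],[0,0,0],1],[[0.5,0.53,-0.5],[0,0,0],1],[[0.73,0.53,-0.5],[0,0,0],1],[[0.73,0.53,-0.5],[0,0,0],1],[[0.73,0.53,-0.5],[0,0,0],1]]'
python3 - <<'E'
from h import *
J=np.load("J.npy")
st=arm.read_state();print(st["time"],inv(J,st["ee_pos"]),st["ee_pos"])
pos=[]
for n in("side","scene","wrist"):
    s=optics.snapshot(n);r=spotter.trace(s,"lever_knob")
    if not r: continue
    g=s["pixels"].max(2);m=(r[0]["mask"]&(g<70)).astype(np.uint8);m=cv2.morphologyEx(m,cv2.MORPH_OPEN,np.ones((3,3)))
    k,l,stt,ce=cv2.connectedComponentsWithStats(m)
    print(n,r[0]["confidence"],[(stt[i,4],ce[i].round(1).tolist(),inv(J,onz(s,[ce[i]],38)).round(1).tolist()) for i in range(1,k)])
E
```

```text
time: 24.2
ee_pos: [619.7, -430.5, 90.8]
tcp_rot: [-3.137, 0.132, 0.002]
ft_force: [-0.4, 0.9, -0.3]
width: 0.1
grip_force: 0.0
24.2 [[  65.61062119 -138.40366528]] [ 619.66934043 -430.46255064   90.78530245]
side 0.59 [(np.int32(54), [283.6, 253.5], [[35.6, -139.3]])]
scene 0.77 [(np.int32(54), [318.0, 237.2], [[32.5, -138.9]])]
wrist 0.78 [(np.int32(62), [188.1, 262.6], [[45.2, -80.5]])]
```

Run:
```python
import numpy as np
P=np.array([46,-82.3]);c0=np.array([65.6,-138.4])
for q in [0,.2,.4,.6,.8,1.0,1.2,1.3,1.4,1.45,1.5]:
    f=np.deg2rad(-100)-q;K=P+60*np.array([np.cos(f),np.sin(f)]);t=np.array([np.sin(f),-np.cos(f)])
    # smallest d so that rect (10x5) just touches circle r 11
    for d in np.arange(10,40,.1):
        v=np.abs(t*d);g=np.maximum(v-[10,5],0)
        if np.hypot(*g)>=11: break
    C=K-t*d;s=C-c0;print(q,round(d,1),C.round(1),"tool share",(s*[1,-1]/150).round(3))
```

```text
0 21.4 [  56.7 -145.1] tool share [-0.06   0.045]
0.2 22.1 [  44.6 -146.2] tool share [-0.14   0.052]
0.4 22.1 [  31.9 -144.7] tool share [-0.224  0.042]
0.6 21.1 [  19.1 -139.9] tool share [-0.31  0.01]
0.8 19.3 [   7.2 -132. ] tool share [-0.389 -0.043]
1.0 17.4 [  -2.6 -121.5] tool share [-0.455 -0.113]
1.2 16.4 [  -9.7 -110.1] tool share [-0.502 -0.189]
1.3 16.1 [ -12.2 -104.1] tool share [-0.518 -0.229]
1.4 16.1 [-14.1 -98.2] tool share [-0.531 -0.268]
1.45 16.1 [-14.8 -95.2] tool share [-0.536 -0.288]
1.5 16.1 [-15.3 -92.1] tool share [-0.54  -0.309]
```

```bash
python3 -m pendant '[[[0,0.04,0.2],[0,0,0],1],[[0,0.04,0.41],[0,0,0],1],[[0,0.045,0.41],[0,0,0],1],[[-0.06,0.045,0.41],[0,0,0],1],[[-0.1,0.05,0.41],[0,0,0],1],[[-0.14,0.052,0.41],[0,0,0],1],[[-0.18,0.047,0.41],[0,0,0],1],[[-0.224,0.042,0.41],[0,0,0],1]]'; python3 chk.py
```

```text
time: 25.5
ee_pos: [586.3, -435.0, 30.7]
tcp_rot: [3.138, -0.132, 0.002]
ft_force: [2.2, -1.3, 0.2]
width: 0.2
grip_force: 0.9
t 25.55 tool [[  31.6 -145.6]] z 30.4 F [ 0.8 -0.5  0.8]
side 0.59 [259.9, 220.8] 1358
scene 0.68 [254.4, 235.3] 1785
```

View pics/last.png

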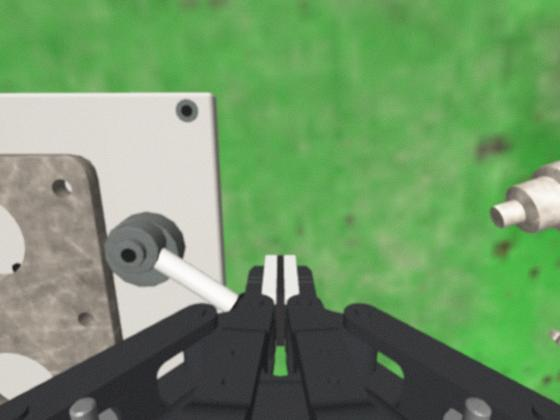

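```bash
python3 -m pendant '[[[-0.045,-0.012,0],[0,0,0],1],[[-0.086,-0.032,0],[0,0,0],1],[[-0.127,-0.056,0],[0,0,0],1],[[-0.165,-0.085,0],[0,0,0],1],[[-0.2,-0.118,0],[0,0,0],1],[[-0.231,-0.155,0],[0,0,0],1],[[-0.255,-0.19,0],[0,0,0],1],[[-0.255,-0.19,0],[0,0,0],1]]'; python3 chk.py
```

```text
time: 26.8
ee_pos: [550.0, -402.4, 30.0]
tcp_rot: [-3.139, 0.132, 0.001]
ft_force: [-0.4, -0.6, 0.9]
width: -0.2
grip_force: 0.6
t 26.85 tool [[  -6.2 -116.4]] z 29.9 F [ 0.1 -0.3  0.7]
side 0.65 [281.8, 221.6] 1617
scene 0.81 [252.8, 237.4] 1736
```

```bash
python3 -m pendant '[[[-0.012,-0.02,0],[0,0,0],1],[[-0.023,-0.04,0],[0,0,0],1],[[-0.032,-0.06,0],[0,0,0],1],[[-0.04,-0.083,0],[0,0,0],1],[[-0.04,-0.083,0],[0,0,0],1]]';python3 -m pendant '[[[-0.005,-0.015,0],[0,0,0],1],[[-0.01,-0.03,0],[0,0,0],1],[[-0.01,-0.03,0],[0,0,0],1]]'; python3 chk.py
```

```text
time: 27.72
ee_pos: [546.2, -390.9, 30.5]
tcp_rot: [3.137, -0.133, 0.002]
ft_force: [2.1, -4.8, -0.0]
width: -0.1
grip_force: 2.1
time: 28.1
ee_pos: [545.4, -387.3, 30.8]
tcp_rot: [3.135, -0.133, 0.003]
ft_force: [1.9, -7.6, -1.3]
width: -0.0
grip_force: 3.1
t 28.15 tool [[ -12.  -101.5]] z 30.8 F [ 1.5 -6.7 -0.9]
side 0.67 [281.4, 220.8] 1592
scene 0.96 [253.1, 238.1] 1680
```

```bash
python3 -m pendant '[[[-0.005,-0.02,0],[0,0,0],1],[[-0.01,-0.04,0],[0,0,0],1],[[-0.01,-0.04,0],[0,0,0],1]]';python3 -m pendant '[[[0,-0.01,0],[0,0,0],1],[[0,-0.02,0],[0,0,0],1],[[0,-0.02,0],[0,0,0],1]]'; python3 chk.py
```

```text
time: 28.78
ee_pos: [544.8, -385.9, 31.6]
tcp_rot: [3.126, -0.136, 0.004]
ft_force: [1.1, -19.6, -4.0]
width: -0.1
grip_force: 8.1
time: 29.15
ee_pos: [544.8, -385.6, 31.8]
tcp_rot: [3.121, -0.138, 0.004]
ft_force: [1.2, -26.5, -6.8]
width: -0.1
grip_force: 10.8
t 29.2 tool [[-12.7 -99.9]] z 31.8 F [  1.2 -26.7  -6.8]
side 0.64 [282.9, 218.9] 1727
scene 0.8 [253.3, 237.9] 1610
```

```bash
python3 -m pendant '[[[0,0.1,0],[0,0,0],1],[[0,0.2,0],[0,0,0],1],[[0,0.2,-0.4],[0,0,0],1],[[0,0.2,-0.8],[0,0,0],1],[[0,0.2,-1],[0,0,0],1]]'; python3 -m pendant '[[[-0.1,-0.1,-0.4],[0,0,0],1],[[-0.2,-0.2,-0.8],[0,0,0],1],[[-0.3,-0.4,-0.9],[0,0,0],1],[[-0.3,-0.4,-0.9],[0,0,0],1]]'; python3 ov.py
python3 - <<'E'
from h import *
J=np.load("J.npy");s=optics.snapshot("wrist");r=spotter.trace(s,"lever_knob")[0]
m=(r["mask"]&(s["pixels"].max(2)<70)).astype(np.uint8);m=cv2.morphologyEx(m,cv2.MORPH_OPEN,np.ones((3,3)))
k,l,stt,ce=cv2.connectedComponentsWithStats(m)
for i in range(1,k):
    w=inv(J,onz(s,[ce[i]],38))[0];d=w-[46,-82.7];print(stt[i,4],w,np.hypot(*d),"q",-np.deg2rad(100)-(np.arctan2(d[1],d[0])-(2*np.pi if d[1]>0 else 0)))
E
```

```text
time: 30.08
ee_pos: [542.2, -406.6, 183.7]
tcp_rot: [3.138, -0.132, 0.005]
ft_force: [0.2, 0.4, 0.0]
width: 0.1
grip_force: 0.0
time: 30.58
ee_pos: [501.5, -341.2, 317.5]
tcp_rot: [3.138, -0.13, 0.004]
ft_force: [-0.9, -0.1, -1.0]
width: 0.2
grip_force: 0.0
t 30.625 tool [[-59.6 -60. ]] [ 501.45415585 -341.94925615  315.79660986]
fence 0.83
port_plate 0.76
end_stop 0.59
lever_knob 0.8
plate in jig [[1.3940004  2.53084063]] -90.29005201451263 0.8240795088934421 [[86.1, -57.9], [-83.9, -57.0], [-83.3, 63.0], [86.7, 62.1]]
9 [ 46.67614955 -82.5857256 ] 0.6857381819186809 q 4.370430599650298
184 [-13.36256396 -78.61886228] 59.502686371739365 q 1.464904744247453
```

View pics/ov.png

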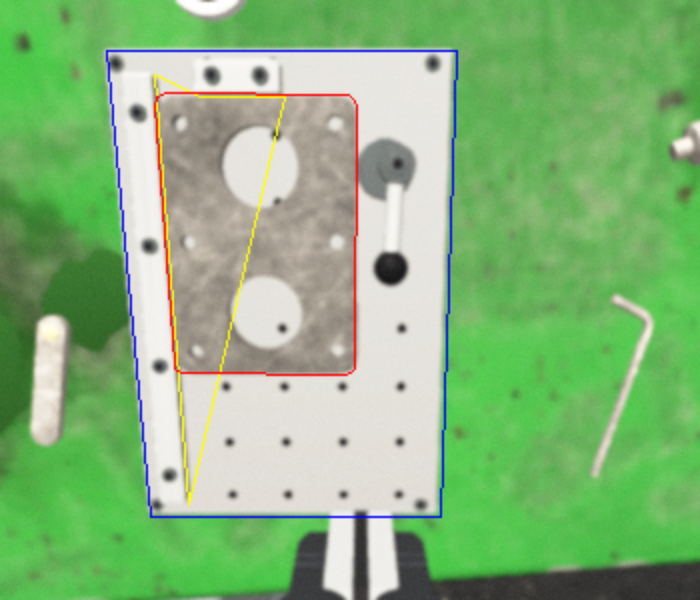

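The picture shows the lever pointing towards the robot, with the knob at (390,267) and measured q ≈ 1.46. The cam touches the plate, the plate lies on the fence and the end stop, and the robot is clear of everything.

```bash
python3 -c "
from bench import arm
print(arm.finish_job())"
```

```text
the job is handed in; nothing more can be done
None
```

The port plate is against the fence and the end stop, the cam lever is at its hard stop (about 1.46 rad measured), and the job was handed in at about 31 s with the robot clear and the bystanders never touched.

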